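Seat the empty bobbin on the bent rod of the bobbin holder

ROBOT

A 6-joint arm with a two-finger parallel gripper is mounted at the origin on the work surface. World frame = base frame: x ahead of the robot, y to its left, z up, the work surface at z = 0. Lengths are in m, angles in rad, forces in N, time in s.
With the tool pointing down it reaches from about 0.375 to 0.975 m from the base axis. Payload 3.8 kg.
Tool frame: the origin (TCP) lies at the very end of the fingers, on their centre line; the grasp point (between the pads) lies 19 mm behind it; z points along the fingers, y is the direction in which the jaws open and shut (so a half turn about z gives the same grasp; the last joint's range is limited). The gripper opens to 88 mm and grips with 3 to 60 N. Pads are 18 mm wide; open, the fingers measure 123 mm over their backs; the gripper's body (75 mm by 187 mm) begins 45 mm behind the grasp point.
Start: joints at [-1.355, 0.264, 1.604, -0, 1.274, -0.037], TCP at [0.169, -0.654, 0.239] pointing down, gripper open.
Joint ranges: [-2.63, 2.63], [-0.94, 2.18], [0.31, 2.57], [-1.31, 4.45], [0, 2.66], [-2.55, 2.55]. Speed limits (rad/s): [2.57, 2.57, 3.14, 3.14, 3.14, 3.14].

INTERFACE

Orientations are given as [roll, pitch, yaw] about the fixed x, y, z axes, in that order (R = Rz(yaw) Ry(pitch) Rx(roll)).
In Python, from bench import arm gives the robot as it stands.
- The arm moves only by the tool arm_command, never from a script. Its arguments are lists of equal length, an entry for each row: "translation": the shift along the tool's x, y, z in mm, a list of three; "dr": the turn, a rotation vector about the tool's x, y, z in rad, a list of three; "claw": the opening in per cent of the stroke, from 0 (shut) to 100 (fully open). A call has 1 to 8 rows; each row is the pose to reach, as a shift and turn from the pose measured when the call began, along the tool's axes at that moment; what a row does not reach only later rows make up. A row lasts 1/10 s, in which the tool goes at most 50 mm and 8.59 degrees, less where a joint would pass 70% of its speed; a pose out of reach is approached as far as the arm can. A call with a gripper value outside its range is refused whole. The fingers move at their own pace and stop on an object; "newtons" is the grip in N (left out, the last holds). Time passes only in rows, so rows that repeat a pose let the fingers close. It gives the time, the measured TCP pose, the force and the opening at its end, in the units of the state.
- arm.get_state(): the state, without advancing time (a new reading comes with each control period).
- arm.grab_frame(name): name is "scene" or "top" or "wrist"; returns a dict with "frame" (384x512x3 uint8, red, green, blue), "range_z" (384x512 float32, m along the optical axis (not along the pixel's ray), 0 where there is no reading), "vertical_fov" (degrees; the focal length in pixels is half the picture's height over the tangent of half this angle, whatever the lens; pixels are square), "cx", "cy" (the principal point, pixels), "dist" ([k1, k2, p1, p2, k3] as OpenCV has them; the pictures are not rectified), "pose" (4x4, takes a point from camera to world coordinates); the wrist camera has in their place "hand_eye" (4x4, takes a point from camera to tool coordinates, whose origin is the TCP and whose axes are the flange's). Camera axes: x right, y up, looking along -z (the intrinsics and any distortion apply to the point x, -y, -z); pixel columns grow to the right and rows downward; lengths in m; the calibration is good to about 2 mm. A picture is of the moment at which its call begins: read the wrist's pose just before it.
- arm.close_job(): hands the job in, once; it reports no verdict.
The state is a dict: "clock": time; "q": joint angles; "joint_vel": joint speeds; "tau": joint torques, N m; "eef_pos": TCP position; "eef_rot": TCP orientation; "force": force on the tool from outside, world axes, zero at the start; "ft_torque": the same for the moment, N m; "opening": opening from 0.0 (shut) to 1.0 (fully open).
Only numpy, scipy, OpenCV 4.12 (cv2) and the standard library are available. Lean on these libraries where they do the work, as an engineer would, in place of code of your own. Each camera call takes 0.05 s, during which the arm holds its last target. There are 200 camera calls.

TASK

The rod of the bobbin holder has been swung a little and clamped, so look or feel how it stands; then pick up the small empty wooden bobbin, thread it over the rod's free end and slide it round the bend, turning it with the rod, over the thicker seat until it stands against the brass collar. Press it there with about 10 N for half a second and let go, leaving it fully home. Work gently, never forcing the bobbin on the rod nor leaning on the holder, and leave the cup, the big spool and the needle case where they are.

Things in the scene. Friction and masses are not known exactly. Their poses are not given: they have to be found in the camera images.
- bobbin: Small empty light-wood bobbin, loose, about 45 g, lying on the table. 42 mm long; barrel 34 mm across, at each end a flange 44 mm across and 4 mm thick. Eight-sided, so it does not roll. A bore 14 mm across runs right through. Origin at its middle on the bore axis (22 mm above the table at the start); x is the bore axis; both ends are alike.
- holder: Bobbin holder, fixed: a board 270 x 220 x 18 mm (its frame: x -85 to 185, y -50 to 170 mm), and on it a turntable, 116 mm across, top 29 mm up, with a post 24 mm thick, 114 mm tall, and the bent steel rod. Origin on the table on the turntable's axis, right under the home place; z up. The turntable is clamped fast, but up to 16 degrees either way from straight: its angle is NOT measured.
- seat_home (a point): The bobbin's origin when home: on the turntable's axis, 100 mm above the table. The rod lies level at this height. ROD FRAME: origin here, turned by the turntable's unmeasured angle from the holder's frame about z. In it the brass collar (34 mm across, 9 mm thick, in front of the post at x = -37 mm) has its face at x = -21 mm; the bobbin's end rests on it when home. Look or feel for the angle.
- cup: Bystander: clay cup, 66 mm across, 72 mm high, standing. Origin at the centre of its underside.
- big_spool: Bystander: larger solid wooden spool without a bore, 60 mm across, 60 mm high, standing on its end. Origin at the centre of its underside.
- needle_case: Bystander: flat closed wooden needle case, 85 x 22 x 16 mm, lying. Origin at the centre of its underside, x along its length.
- holder_mark (a point): Rod in the ROD FRAME (see seat_home), rigid, round, 8 mm thick: seat 12 mm thick from x = -21 to -3 mm, cone to x = 5, then 8 mm along +x (y = 0) to x = 43; bend of 90 degrees to +y, centre-line radius 110, centre x = 43, y = 110; from x = 153, y = 110 straight along +y to the rounded free end at y = 140 mm. (This point itself: the board's corner x = 185, y = 170, z = 0 in the holder's frame.)
Things that resemble listed ones, but are neither listed nor needed, are in the scene too. Leave any blue or grey look-alike of the bobbin alone.

How it is judged:
By the outcome, as a careful person would: the job done as asked, in the order asked, and still so for the second after the job is handed in, with the robot touching nothing.
It also fails if it takes over 72 s, if anything falls off the work surface, if the arm or the gripper's body presses on something with over 40 N, if the wrist force passes 120 N, or if a joint passes its speed limit or range.

## Working session

There is one attempt and no reset: what is moved stays moved. The work goes in short steps, Python scripts to look and compute and a tool call to move; the robot and the scene stay as the last step left them, time stands still between calls to the robot, and variables do not carry over. Pictures are saved under pics/ and viewed, about 8 in all and at most 12, crops included, and the job is handed in when it is done.

Besides the shell and the picture viewer there is one more tool, called after ">>>" by a JSON object that holds its "name" and its "arguments". arm_command: Moves the arm, as the interface text tells. Its arguments: {"type":"object","properties":{"translation":{"type":"array","items":{"type":"array","items":{"type":"number"}}},"dr":{"type":"array","items":{"type":"array","items":{"type":"number"}}},"claw":{"type":"array","items":{"type":"number"}},"newtons":{"type":"number"}},"required":["translation","dr","claw"]}

```bash
mkdir -p pics; ls; cat > h.py <<'E'
import numpy as np,cv2
from bench import arm
from scipy.spatial.transform import Rotation as R
def K(f):
    fl=f["frame"].shape[0]/2/np.tan(np.radians(f["vertical_fov"])/2)
    return np.array([[fl,0,f["cx"]],[0,fl,f["cy"]],[0,0,1.]])
def tool():
    s=arm.get_state();T=np.eye(4);T[:3,:3]=R.from_euler('xyz',s["eef_rot"]).as_matrix();T[:3,3]=s["eef_pos"];return T
def grab(n):
    T=tool() if n=="wrist" else None
    f=arm.grab_frame(n);f["P"]=T@np.array(f["hand_eye"]) if n=="wrist" else np.array(f["pose"]);return f
def cloud(f):
    h,w=f["range_z"].shape;u,v=np.meshgrid(np.arange(w),np.arange(h))
    p=cv2.undistortPoints(np.stack([u,v],-1).reshape(-1,1,2).astype(np.float64),K(f),np.array(f["dist"],float)).reshape(h,w,2)
    z=f["range_z"];c=np.stack([p[...,0]*z,-p[...,1]*z,-z],-1)
    X=c@f["P"][:3,:3].T+f["P"][:3,3];X[z==0]=np.nan;return X
def proj(f,X):
    X=np.atleast_2d(X);Pi=np.linalg.inv(f["P"]);c=X@Pi[:3,:3].T+Pi[:3,3];c=c*[1,-1,-1]
    return cv2.projectPoints(c,np.zeros(3),np.zeros(3),K(f),np.array(f["dist"],float))[0].reshape(-1,2)
def save(f,n): cv2.imwrite("pics/"+n,f["frame"][...,::-1])
E
python3 - <<'E'
from h import *
import pickle
print(arm.get_state())
fs={n:grab(n) for n in("top","scene")}
pickle.dump(fs,open("a.pkl","wb"))
cv2.imwrite("pics/top.png",fs["top"]["frame"][...,::-1]);save(fs["scene"],"scene.png")
for n in fs: print(n,fs[n]["P"].round(3).tolist(),fs[n]["dist"])
E
```

```text
pics
{'clock': 0.0, 'q': array([-1.35492757e+00,  2.64733268e-01,  1.60536431e+00, -1.28586559e-05,
        1.27369494e+00, -3.69135599e-02]), 'joint_vel': array([-0.00012919, -0.0010334 , -0.0006163 ,  0.00129797,  0.00145816,
       -0.00046569]), 'tau': array([-3.63893581e-03, -5.02120650e+01, -3.56879067e+01,  7.25651532e-02,
        2.95474275e-02, -1.68984734e-04]), 'eef_pos': array([ 0.16865034, -0.65286091,  0.23740663]), 'eef_rot': array([-3.13939383e+00, -6.89077892e-05,  2.52786023e-01]), 'force': array([-0.30735177, -0.33943883, -0.47501629]), 'ft_torque': array([ 0.01421148, -0.00278699,  0.01329895]), 'opening': 1.0035031782053732}
top [[0.025, 0.999, -0.029, 0.534], [-1.0, 0.025, 0.004, 0.029], [0.005, 0.029, 1.0, 0.981], [0.0, 0.0, 0.0, 1.0]] [-0.12484929  0.          0.          0.          0.        ]
scene [[-0.116, -0.665, 0.738, 1.232], [0.993, -0.081, 0.083, 0.129], [0.005, 0.743, 0.67, 0.69], [0.0, 0.0, 0.0, 1.0]] [-0.12045869  0.          0.          0.          0.        ]
```

View pics/top.png

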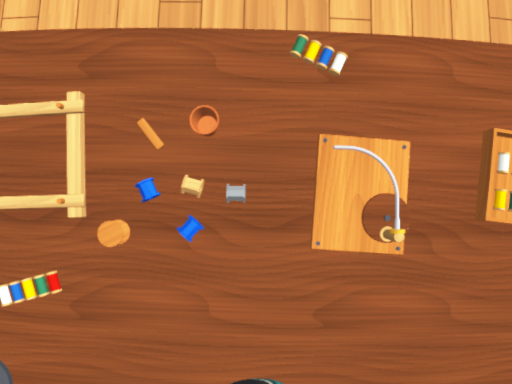

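View pics/scene.png

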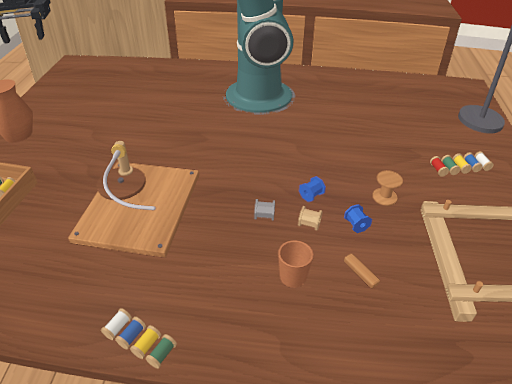

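The top view shows the bobbin at (192,186), with the blue and grey look-alikes beside it. The holder is at (318-410,135-253), with its rod going from the post at (395,235) up and left to the free end at about (335,147).

```bash
python3 - <<'E'
from h import *
import pickle
from scipy.optimize import least_squares
from scipy.spatial import cKDTree
fs=pickle.load(open("a.pkl","rb"))
f=fs["top"];X=cloud(f)
tab=X[300:340,100:200].reshape(-1,3);print("table z",np.nanmedian(tab[:,2]))
# bobbin
b=X[165:207,172:212].reshape(-1,3);b=b[b[:,2]>.012]
c=cv2.minAreaRect((b[:,:2]*1000).astype(np.float32));print("bobbin",len(b),c,b[:,2].max(),b.mean(0))
# board
B=X[125:262,305:420];m=(B[...,2]>.010)&(B[...,2]<.024)
q=B[m];r=cv2.minAreaRect((q[:,:2]*1000).astype(np.float32));print("board",r,cv2.boxPoints(r),np.median(q[:,2]))
# rod pts
m=(B[...,2]>.085)&(B[...,2]<.112);q=B[m];print(len(q),q.min(0),q.max(0))
# centreline model
def line():
    t=np.linspace(-21,43,65);a=np.linspace(0,np.pi/2,120);s=np.linspace(110,140,30)
    return np.vstack([np.c_[t,0*t],np.c_[43+110*np.sin(a),110-110*np.cos(a)],np.c_[153+0*s,s]])/1000
L=line()
def tr(p): c,s=np.cos(p[2]),np.sin(p[2]);return L@np.array([[c,s],[-s,c]])+p[:2]
def res(p): return cKDTree(tr(p)).query(q[:,:2])[0]
def res2(p): 
    d=res(p); e=cKDTree(q[:,:2]).query(tr(p)[::4])[0]; return np.r_[d,e]*1000
s=min((least_squares(res2,[x,y,a],loss='soft_l1',f_scale=3) for a in(-.2,0,.2) for x in(.4,.45) for y in(-.35,-.3)),key=lambda s:s.cost)
print("rod",s.x,np.degrees(s.x[2]),s.cost,np.median(res(s.x)),np.median(q[:,2]))
# collar/turntable
m=(B[...,2]>.024)&(B[...,2]<.034);q2=B[m];print("tt",cv2.minEnclosingCircle((q2[:,:2]*1000).astype(np.float32)),len(q2))
for n,(x0,x1,y0,y1) in dict(cup=(185,222,100,140),spool=(92,135,215,252),case=(132,168,112,152),grey=(222,250,180,206),blue1=(134,163,174,205),blue2=(172,208,213,245)).items():
    w=X[y0:y1,x0:x1].reshape(-1,3);w=w[w[:,2]>.01];print(n,w.min(0).round(3),w.max(0).round(3))
s=fs["scene"]
E
```

```text
table z -0.0003649939845861705
bobbin 316 ((561.4144897460938, 174.04583740234375), (41.31743621826172, 43.53166580200195), 75.4410629272461) 0.04723487745598565 [0.5613489  0.17351571 0.03529672]
board ((552.6346435546875, -219.87765502929688), (221.45635986328125, 272.4169616699219), 87.3640365600586) [[ 411.4779  -324.22443]
 [ 683.60657 -336.7529 ]
 [ 693.7914  -115.53088]
 [ 421.66272 -103.00241]] 0.017563898604484596
568 [ 0.45082106 -0.29624922  0.08672357] [ 0.65543114 -0.13634201  0.11199076]
rod [ 0.48599909 -0.27145685 -0.099091  ] -5.677496127590674 3182.1836590331495 0.002365383374928247 0.10280829304289146
tt ((498.97882080078125, -276.7371826171875), 58.75511169433594) 1445
cup [0.676 0.116 0.01 ] [0.738 0.177 0.075]
spool [0.42  0.324 0.01 ] [0.479 0.381 0.064]
case [0.646 0.247 0.01 ] [0.72  0.314 0.02 ]
grey [0.527 0.053 0.014] [0.569 0.095 0.047]
blue1 [0.524 0.251 0.011] [0.58  0.306 0.046]
blue2 [0.435 0.148 0.011] [0.494 0.205 0.047]
```

```bash
python3 - <<'E'
from h import *
import pickle
from scipy.optimize import least_squares
from scipy.spatial import cKDTree
fs=pickle.load(open("a.pkl","rb"))
t=np.linspace(5,43,65);a=np.linspace(0,np.pi/2,200);s=np.linspace(110,140,30)
L=np.vstack([np.c_[t,0*t],np.c_[43+110*np.sin(a),110-110*np.cos(a)],np.c_[153+0*s,s]])/1000
def tr(p): c,s=np.cos(p[2]),np.sin(p[2]);return L@np.array([[c,s],[-s,c]])+p[:2]
O=np.array([.4988,-.2772])
for n in fs:
    X=cloud(fs[n]).reshape(-1,3)
    q=X[(X[:,2]>.09)&(X[:,2]<.115)]
    d=q[:,:2]-O;r=np.hypot(*d.T);q=q[(r>.012)&(r<.215)&(d[:,0]>.015)&(d[:,1]>-.04)]
    f1=lambda p:np.r_[cKDTree(tr(p)).query(q[:,:2])[0]]*1000
    f0=lambda p:f1([*O,p[0]])
    s0=min((least_squares(f0,[a],loss='soft_l1',f_scale=2) for a in(-.3,-.15,0,.2)),key=lambda s:s.cost)
    s1=least_squares(f1,[*O,s0.x[0]],loss='soft_l1',f_scale=2)
    print(n,len(q),np.degrees(s0.x),np.median(f0(s0.x)),s1.x,np.degrees(s1.x[2]),np.median(f1(s1.x)),np.median(q[:,2]))
    c,sn=np.cos(s0.x[0]),np.sin(s0.x[0]);Rm=np.array([[c,sn],[-sn,c]])
    l=(q[:,:2]-O)@Rm.T*1000;print(l.min(0),l.max(0))
    e=l[l[:,1]>105];print("straight x med",np.median(e[:,0]),"y max",e[:,1].max()); e=l[(l[:,0]<45)];print("seat y med",np.median(e[:,1]))
    # board edges
    q=X[(X[:,2]>.010)&(X[:,2]<.024)&(abs(X[:,0]-.55)<.16)&(abs(X[:,1]+.22)<.14)]
    r=cv2.minAreaRect((q[:,:2]*1000).astype(np.float32));print(r)
f=grab("scene");
P=lambda w:proj(fs["scene"],w)
im=fs["scene"]["frame"][120:260,60:220,::-1].copy()
imt=fs["top"]["frame"][120:265,290:430,::-1].copy()
big=[cv2.resize(i,None,fx=2.6,fy=3,interpolation=cv2.INTER_CUBIC)[:410] for i in(im,imt)]
def dr(b,f,ox,oy,ang,col):
    w=np.c_[tr([*O,ang]),np.full(len(L),.1)]
    u=(proj(f,w)-[ox,oy])*[2.6,3]; cv2.polylines(b,[u.astype(np.int32)],False,col,1)
ang=s0.x[0]
dr(big[0],fs["scene"],60,120,ang,(0,0,255));dr(big[1],fs["top"],290,120,ang,(0,0,255))
cv2.imwrite("pics/ov.png",np.hstack(big)[:,:800])
E
```

```text
top 409 [0.82850476] 2.0024058347863294 [ 0.49857359 -0.27540463  0.00419145] 0.2401521549649557 1.8965929390870004 0.10259231562917126
[15.3727668  -2.74350198] [158.22043778 138.64963131]
straight x med 153.50168336424923 y max 138.64963131006192
seat y med 1.9241874668729952
((552.6346435546875, -219.87765502929688), (221.45635986328125, 272.4169616699219), 87.3640365600586)
scene 340 [-0.19710753] 1.7800014990617936 [ 0.4983237  -0.2748967  -0.01531135] -0.8772757241384048 1.669913416185504 0.10245519795470287
[15.15373635 -2.65938595] [156.63913977 141.16778578]
straight x med 153.58914598402967 y max 141.16778577800935
seat y med 2.5934949687049
((552.87841796875, -220.3623046875), (222.34756469726562, 274.30181884765625), 86.78459167480469)
```

View pics/ov.png

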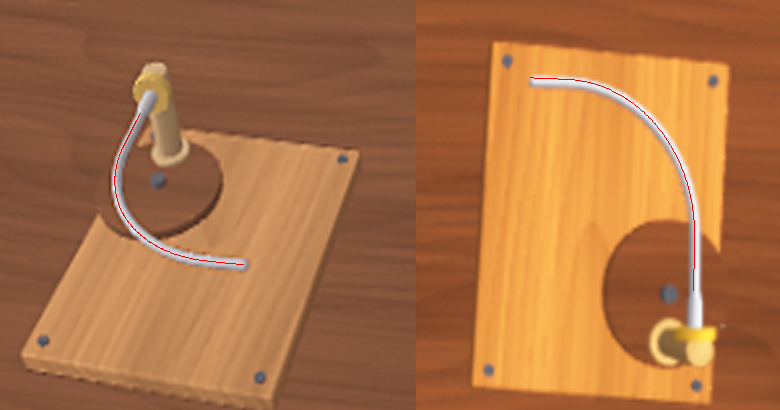

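The overlay agrees with the rod, whose world yaw is about 0° ±1. Next, a closer wrist view over the holder.

```bash
cat >> h.py <<'E'
def to(p,yaw):
    T=tool();G=np.eye(4);G[:3,:3]=R.from_euler('xyz',[np.pi,0,yaw]).as_matrix();G[:3,3]=p
    D=np.linalg.inv(T)@G;return (D[:3,3]*1000).round(1).tolist(),R.from_matrix(D[:3,:3]).as_rotvec().round(4).tolist()
E
python3 - <<'E'
from h import *
print(to([.53,-.2,.36],.253))
f=grab("wrist");print(f["vertical_fov"],np.array(f["hand_eye"]).round(3).tolist())
import pickle
X=cloud(pickle.load(open("a.pkl","rb"))["top"]);B=X[200:262,370:420];print("post top",np.nanmax(B[...,2]))
E
```

```text
([463.1, -348.5, -121.7], [-0.0017, -0.0, -0.0002])
71.73965504062272 [[-0.0, 0.953, 0.303, 0.079], [1.0, 0.001, -0.001, -0.001], [-0.001, 0.303, -0.953, -0.145], [0.0, 0.0, 0.0, 1.0]]
post top 0.11840681591538482
```

>>> {"name": "arm_command", "arguments": {"translation": [[463,-348,-122],[463,-348,-122],[463,-348,-122],[463,-348,-122],[463,-348,-122],[463,-348,-122],[463,-348,-122],[463,-348,-122]], "dr": [[0,0,0],[0,0,0],[0,0,0],[0,0,0],[0,0,0],[0,0,0],[0,0,0],[0,0,0]], "claw": [65,65,65,65,65,65,65,65]}}

```text
clock: 1.0
eef_pos: [0.4136, -0.3457, 0.3213]
eef_rot: [-3.14, -0.0, 0.253]
force: [0.6, -0.8, 0.0]
opening: 0.647
```

```bash
python3 - <<'E'
from h import *
print(arm.get_state()["eef_pos"],to([.53,-.2,.36],.253))
E
```

```text
[ 0.41363009 -0.34565397  0.32132986] ([149.1, -112.0, -38.5], [-0.0012, -0.0002, -0.0004])
```

>>> {"name": "arm_command", "arguments": {"translation": [[149,-112,-39],[149,-112,-39],[149,-112,-39],[149,-112,-39],[149,-112,-39],[149,-112,-39]], "dr": [[0,0,0],[0,0,0],[0,0,0],[0,0,0],[0,0,0],[0,0,0]], "claw": [65,65,65,65,65,65]}}

```text
clock: 1.6
eef_pos: [0.5302, -0.1993, 0.3603]
eef_rot: [-3.141, 0.0, 0.255]
force: [-1.0, -0.7, 0.4]
opening: 0.65
```

```bash
cat > rod.py <<'E'
from h import *
from scipy.optimize import least_squares
from scipy.spatial import cKDTree
t=np.linspace(5,43,65);a=np.linspace(0,np.pi/2,200);s=np.linspace(110,140,30)
L=np.vstack([np.c_[t,0*t],np.c_[43+110*np.sin(a),110-110*np.cos(a)],np.c_[153+0*s,s]])/1000
def tr(p): c,s=np.cos(p[2]),np.sin(p[2]);return L@np.array([[c,s],[-s,c]])+p[:2]
f=grab("wrist");X=cloud(f).reshape(-1,3);O=np.array([.4988,-.2772])
save(f,"w1.png")
q=X[(X[:,2]>.085)&(X[:,2]<.115)];d=q[:,:2]-O;q=q[(d[:,0]>.015)&(d[:,0]<.2)&(d[:,1]>-.04)&(d[:,1]<.17)]
f1=lambda p:cKDTree(tr(p)).query(q[:,:2])[0]*1000
s=least_squares(f1,[*O,0],loss='soft_l1',f_scale=2);print(len(q),s.x,np.degrees(s.x[2]),np.median(f1(s.x)),np.percentile(q[:,2],[5,50,95]))
c,sn=np.cos(s.x[2]),np.sin(s.x[2]);l=(q[:,:2]-s.x[:2])@np.array([[c,-sn],[sn,c]])*1000;print(l.min(0),l.max(0))
r=[(lambda e:(round(np.median(e[:,1]),2)))(l[(l[:,0]>x)&(l[:,0]<x+10)&(l[:,1]<30)]) for x in(16,26,36)];print("y bins",r)
print("x at y bins",[round(np.median(l[(l[:,1]>y)&(l[:,1]<y+10)&(l[:,0]>120)][:,0]),2) for y in(105,115,125)])
im=f["frame"][...,::-1].copy()
u=proj(f,np.c_[tr(s.x),np.full(len(L),.1)]);cv2.polylines(im,[u.astype(np.int32)],False,(0,0,255),1)
q2=X[(X[:,2]>.012)&(X[:,2]<.022)&(abs(X[:,0]-.55)<.16)&(abs(X[:,1]+.22)<.14)]
print(cv2.minAreaRect((q2[:,:2]*1000).astype(np.float32)))
cv2.imwrite("pics/w1.png",cv2.resize(im,None,fx=1.5,fy=1.5))
E
python3 rod.py
```

```text
864 [ 0.49756626 -0.27428103 -0.00167678] -0.09607219997201635 1.9677371929052483 [0.10007077 0.10248505 0.10424785]
[16.51736485 -5.08988079] [157.14430901 140.11072512]
y bins [np.float64(-1.02), np.float64(-0.3), np.float64(0.25)]
x at y bins [np.float64(152.76), np.float64(152.69), np.float64(152.52)]
((553.4992065429688, -218.306640625), (219.93516540527344, 270.4264221191406), 87.23860931396484)
```

View pics/w1.png

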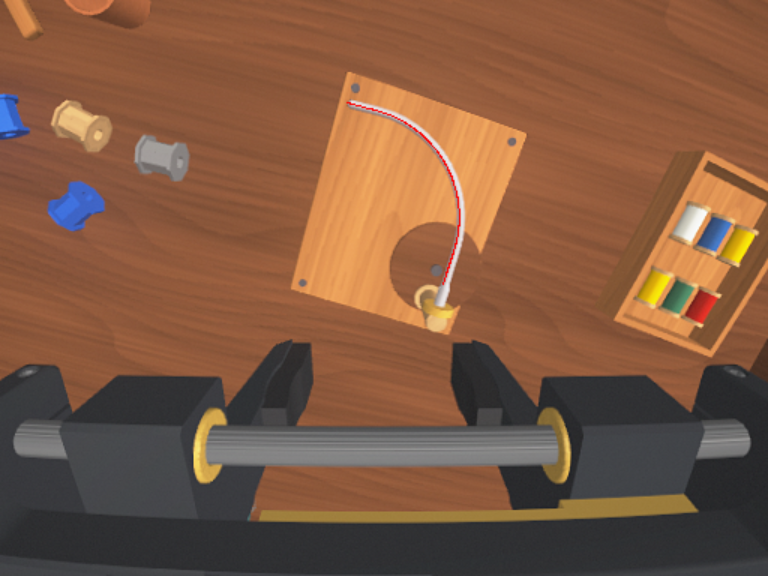

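```bash
python3 -c "
from h import *
print(to([.5614,.174,.14],1.31))"
```

```text
([124.8, -354.0, 220.3], [-0.0016, 0.0003, -1.0568])
```

>>> {"name": "arm_command", "arguments": {"translation": [[125,-354,220],[125,-354,220],[125,-354,220],[125,-354,220],[125,-354,220],[125,-354,220],[125,-354,220],[125,-354,220]], "dr": [[0,0,-1.057],[0,0,-1.057],[0,0,-1.057],[0,0,-1.057],[0,0,-1.057],[0,0,-1.057],[0,0,-1.057],[0,0,-1.057]], "claw": [65,65,65,65,65,65,65,65]}}

```text
clock: 2.45
eef_pos: [0.5586, 0.1432, 0.1569]
eef_rot: [-3.14, 0.0, 1.311]
force: [1.0, 0.3, 0.1]
opening: 0.651
```

```bash
python3 -c "
from h import *
print(to([.5614,.174,.14],1.31))"
```

```text
([30.5, -5.2, 16.9], [-0.0016, 0.0001, 0.001])
```

>>> {"name": "arm_command", "arguments": {"translation": [[30,-5,17],[30,-5,17],[30,-5,17]], "dr": [[0,0,0],[0,0,0],[0,0,0]], "claw": [65,65,65]}}

```text
clock: 2.75
eef_pos: [0.5609, 0.1721, 0.1389]
eef_rot: [-3.138, 0.002, 1.311]
force: [0.3, -1.1, 0.2]
opening: 0.649
```

```bash
python3 - <<'E'
from h import *
f=grab("wrist");X=cloud(f);im=f["frame"]
m=(X[...,2]>.015)&(X[...,2]<.055)&(np.hypot(X[...,0]-.5614,X[...,1]-.174)<.036)
m=cv2.morphologyEx(m.astype(np.uint8),cv2.MORPH_OPEN,np.ones((3,3)))>0
q=X[m];print(len(q),q[:,2].max())
t=q[q[:,2]>.034]
for ang in np.radians([68,70,72,74,76,78,80,82]):
    a=np.array([np.cos(ang),np.sin(ang)]);n=np.array([-a[1],a[0]])
    u=(t[:,:2]@a)*1000;v=(t[:,:2]@n)*1000
    print(round(np.degrees(ang)),np.ptp(np.percentile(u,[1,99])).round(2),np.mean(np.percentile(u,[1,99])).round(2),np.ptp(np.percentile(v,[1,99])).round(2),np.mean(np.percentile(v,[1,99])).round(2))
r=cv2.minAreaRect((q[:,:2]*1000).astype(np.float32));print(r)
print(cv2.minAreaRect((t[:,:2]*1000).astype(np.float32)))
b=im[...,::-1].copy();cs,_=cv2.findContours(m.astype(np.uint8),0,2);cv2.drawContours(b,cs,-1,(0,0,255),1)
cv2.imwrite("pics/w2.png",cv2.resize(b,None,fx=1.5,fy=1.5))
print(to([.5614,.174,.003],1.31))
E
```

```text
1741 0.04504393243547575
68 43.59 374.12 36.08 -455.44
70 42.84 358.07 34.91 -468.21
72 42.35 341.47 33.7 -480.42
74 41.82 324.43 32.94 -492.19
76 41.6 307.02 33.5 -503.19
78 41.78 289.34 33.1 -513.41
80 42.33 271.26 33.1 -523.45
82 42.9 252.87 33.69 -532.46
((562.4275512695312, 175.9239044189453), (42.62900924682617, 43.90951919555664), 76.35181427001953)
((562.9313354492188, 175.8709259033203), (42.57004928588867, 37.165771484375), 75.74910736083984)
([2.2, -0.5, 136.9], [-0.0017, 0.001, -0.0003])
```

View pics/w2.png

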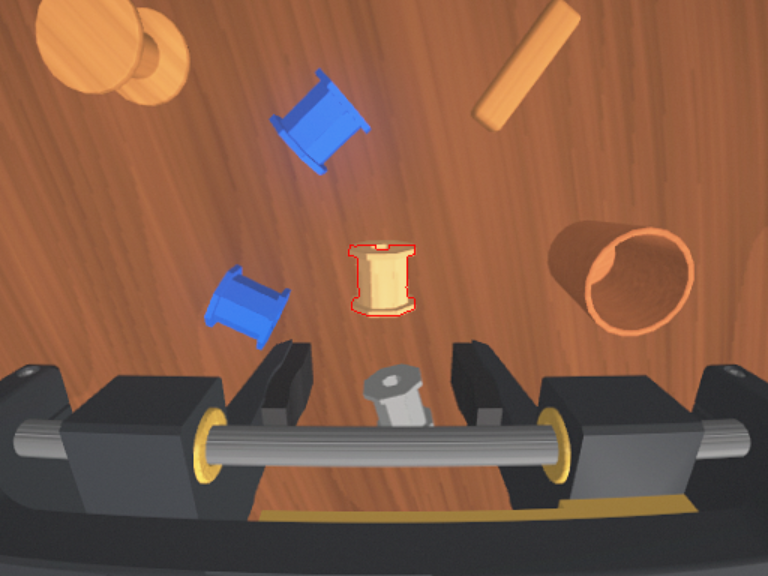

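```bash
python3 -c "
from h import *
print(to([.5622,.1753,.0035],1.325))"
```

```text
([3.7, -0.1, 136.4], [-0.0017, 0.001, -0.0153])
```

>>> {"name": "arm_command", "arguments": {"translation": [[4,0,40],[4,0,80],[4,0,105],[4,0,120],[4,0,130],[4,0,135],[4,0,136],[4,0,136]], "dr": [[0,0,-0.015],[0,0,-0.015],[0,0,-0.015],[0,0,-0.015],[0,0,-0.015],[0,0,-0.015],[0,0,-0.015],[0,0,-0.015]], "claw": [65,65,65,65,65,65,65,65]}}

```text
clock: 3.6
eef_pos: [0.5635, 0.1757, 0.0051]
eef_rot: [3.141, -0.0, 1.325]
force: [1.1, -0.0, 0.2]
opening: 0.649
```

```bash
python3 -c "
from h import *
print(to([.5622,.1753,.0035],1.325))"
```

```text
([-0.7, -1.1, 1.6], [0.0002, -0.0, -0.0004])
```

Now close with 25 N.

>>> {"name": "arm_command", "arguments": {"translation": [[0,-1,1],[0,-1,1],[0,-1,1],[0,-1,1],[0,-1,1],[0,-1,1],[0,-1,1],[0,-1,1]], "dr": [[0,0,0],[0,0,0],[0,0,0],[0,0,0],[0,0,0],[0,0,0],[0,0,0],[0,0,0]], "claw": [60,50,40,30,20,20,20,20], "newtons": 25}}

```text
clock: 4.4
eef_pos: [0.5627, 0.1761, 0.0044]
eef_rot: [3.141, -0.0, 1.325]
force: [-0.5, 1.0, 3.9]
opening: 0.381
```

>>> {"name": "arm_command", "arguments": {"translation": [[0,0,-10],[0,0,-30],[0,0,-70],[0,0,-110],[0,0,-150],[0,0,-160],[0,0,-160]], "dr": [[0,0,0],[0,0,0],[0,0,0],[0,0,0],[0,0,0],[0,0,0],[0,0,0]], "claw": [20,20,20,20,20,20,20]}}

```text
clock: 5.1
eef_pos: [0.5642, 0.1764, 0.167]
eef_rot: [3.137, -0.003, 1.325]
force: [0.0, 0.2, -1.3]
opening: 0.384
```

```bash
python3 -c "
from h import *
print(to([.6519,-.0894,.165],1.567))
f=grab('wrist');save(f,'w3.png');print(arm.get_state()['opening'])"
```

```text
([-236.4, 149.9, 2.1], [0.0052, -0.002, -0.2424])
0.3802764226792078
```

View pics/w3.png

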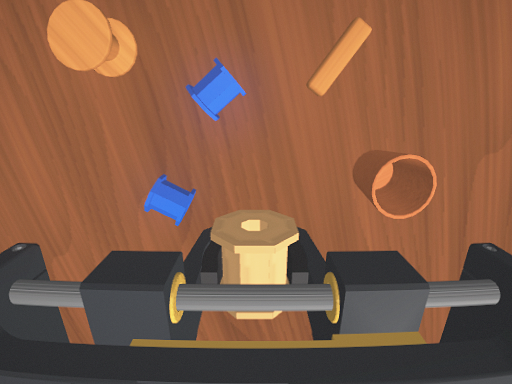

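The bobbin is held squarely, with its bore at (254,225) on the tool's centre line.

```bash
python3 - <<'E'
from h import *
f=grab("wrist");T=tool();X=cloud(f);X=(X-T[:3,3])@T[:3,:3]*1000
q=X[195:330,205:305].reshape(-1,3);q=q[(q[:,2]>-60)&(q[:,2]<10)&(abs(q[:,1])<25)]
fl=q[(q[:,0]>10)&(q[:,0]<35)]
print("x pct",np.percentile(q[:,0],[1,5,50,95,99]).round(1)," front y,z range",np.percentile(fl[:,1],[1,99]).round(1),np.percentile(fl[:,2],[1,99]).round(1))
ff=fl[fl[:,0]>np.percentile(fl[:,0],99)-4];print("face",len(ff),np.median(ff,0).round(2))
A=np.c_[ff[:,1:],np.ones(len(ff))];print("tilt",np.linalg.lstsq(A,ff[:,0],rcond=None)[0].round(3))
E
```

```text
x pct [-20.2  -9.3  10.9  21.2  21.4]  front y,z range [-23.9  23.8] [-45.   1.]
face 2927 [ 20.79   0.99 -26.4 ]
tilt [-2.0000e-03  2.3000e-02  2.1061e+01]
```

>>> {"name": "arm_command", "arguments": {"translation": [[-236,150,2],[-236,150,2],[-236,150,2],[-236,150,2],[-236,150,2],[-236,150,2],[-236,150,2],[-236,150,2]], "dr": [[0.005,-0.002,-0.242],[0.005,-0.002,-0.242],[0.005,-0.002,-0.242],[0.005,-0.002,-0.242],[0.005,-0.002,-0.242],[0.005,-0.002,-0.242],[0.005,-0.002,-0.242],[0.005,-0.002,-0.242]], "claw": [20,20,20,20,20,20,20,20]}}

```text
clock: 6.0
eef_pos: [0.6477, -0.0901, 0.1575]
eef_rot: [-3.129, 0.001, 1.565]
force: [-0.4, 0.6, -1.1]
opening: 0.385
```

```bash
python3 - <<'E'
from h import *
print(to([.6519,-.0894,.0824],1.567)); print(arm.get_state()["force"])
E
```

```text
([0.7, 5.1, 75.1], [-0.0123, 0.0005, -0.0024])
[-0.36465319  0.6485973  -1.07882471]
```

>>> {"name": "arm_command", "arguments": {"translation": [[1,5,25],[1,5,50],[1,5,70],[1,5,75],[1,5,75],[1,5,75]], "dr": [[-0.012,0,0],[-0.012,0,0],[-0.012,0,0],[-0.012,0,0],[-0.012,0,0],[-0.012,0,0]], "claw": [20,20,20,20,20,20]}}

```text
clock: 6.6
eef_pos: [0.6521, -0.0883, 0.0831]
eef_rot: [3.141, 0.0, 1.566]
force: [-0.1, 0.2, 0.0]
opening: 0.382
```

```bash
python3 - <<'E'
from h import *
from scipy.optimize import least_squares
print(to([.6519,-.0894,.0824],1.567),arm.get_state()["force"])
ims=[]
for n,(x0,y0) in dict(top=(280,90),scene=(90,140)).items():
    f=grab(n);X=cloud(f);q=X.reshape(-1,3)
    # rod end points & bobbin points
    r=q[(q[:,2]>.09)&(q[:,2]<.11)&(abs(q[:,0]-.652)<.02)&(q[:,1]<-.125)&(q[:,1]>-.17)]
    print(n,"rod end",len(r),np.median(r,0),r[:,1].max(), "flange", end=" ")
    b=q[(q[:,2]>.07)&(q[:,2]<.13)&(abs(q[:,0]-.652)<.035)&(q[:,1]<-.095)&(q[:,1]>-.12)]
    print(len(b),b.min(0) if len(b) else 0,b.max(0) if len(b) else 0)
    ims.append(cv2.resize(f["frame"][y0:y0+100,x0:x0+100,::-1],(400,400),interpolation=cv2.INTER_CUBIC))
cv2.imwrite("pics/pre.png",np.hstack(ims))
E
```

```text
([-1.1, -0.2, 0.7], [0.0004, 0.0005, -0.0014]) [-0.1425298   0.15260249  0.0252494 ]
top rod end 22 [ 0.65031652 -0.16299703  0.10248025] -0.15295474368658513 flange 0 0 0
scene rod end 1 [ 0.64982473 -0.16860443  0.1031081 ] -0.16860443217923374 flange 0 0 0
```

View pics/pre.png

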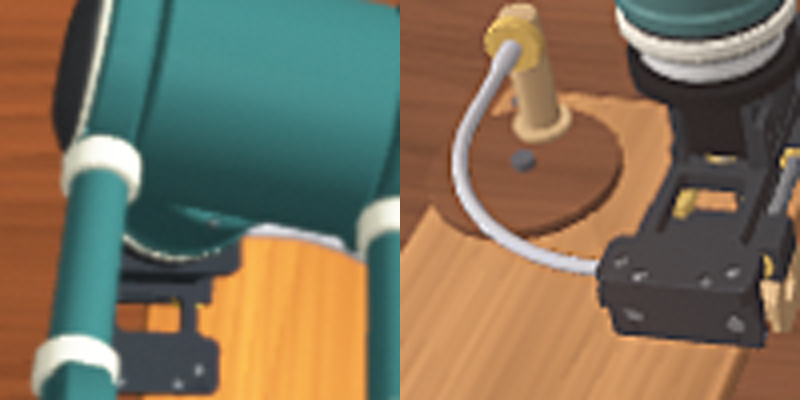

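>>> {"name": "arm_command", "arguments": {"translation": [[-8,-1,0.5],[-14,-1,0.5],[-19,-1,0.5],[-23,-1,0.5],[-26,-1,0.5],[-29,-1,0.5],[-32,-1,0.5],[-34,-1,0.5]], "dr": [[0,0,0],[0,0,0],[0,0,0],[0,0,0],[0,0,0],[0,0,0],[0,0,0],[0,0,0]], "claw": [20,20,20,20,20,20,20,20]}}

```text
clock: 7.5
eef_pos: [0.6516, -0.1231, 0.0835]
eef_rot: [3.14, 0.001, 1.565]
force: [-0.2, 0.3, -0.1]
opening: 0.382
```

```bash
python3 - <<'E'
from h import *
s=arm.get_state();print(s["eef_pos"],s["eef_rot"],s["force"],s["ft_torque"])
E
```

```text
[ 0.65161131 -0.12308344  0.0834962 ] [3.13950002e+00 8.11193213e-04 1.56498868e+00] [-0.18540296  0.25645514 -0.07116045] [-0.06261307 -0.12370929 -0.0567078 ]
```

No contact force with the front face about 9 mm past the tip, so the bobbin is on the rod. I'll let a script plan the path along the rod.

```bash
cat > plan.py <<'E'
from h import *
import sys
# args: step mm, rows, Ox Oy yaw(deg) [s_target min]
step,rows=float(sys.argv[1]),int(sys.argv[2]);O=np.array([float(sys.argv[3]),float(sys.argv[4])]);psi=np.radians(float(sys.argv[5]));smin=float(sys.argv[6]) if len(sys.argv)>6 else 0
Z=.0824
def path(s):
    if s<43: p,a=[s,0],0.
    elif s<43+55*np.pi: a=(s-43)/110;p=[43+110*np.sin(a),110-110*np.cos(a)]
    else: a=np.pi/2;p=[153,110+s-43-55*np.pi]
    k=np.clip(min(s-22,43+55*np.pi+21-s)/42,0,1) # inward by up to 1 mm in the bend
    p=np.array(p)+k*np.array([-np.sin(a),np.cos(a)])
    c,n=np.cos(psi),np.sin(psi);return O+np.array([[c,-n],[n,c]])@p/1000,a+psi
S=np.linspace(-10,300,6201);st=arm.get_state();P=np.array([path(s)[0] for s in S])
d=np.hypot(*(P-st["eef_pos"][:2]).T);s0=S[d.argmin()]
p,a=path(s0);v=(st["eef_pos"][:2]-p)*1000
print("s",round(s0,1),"lat(left of rod dir)",round(-np.sin(a)*v[0]+np.cos(a)*v[1],2),"z",round((st["eef_pos"][2]-Z)*1000,2),"yaw err deg",round(np.degrees(st["eef_rot"][2]-a),2))
F=st["force"];M=st["ft_torque"];print("F along",round(F[0]*np.cos(a)+F[1]*np.sin(a),2),"lat",round(-F[0]*np.sin(a)+F[1]*np.cos(a),2),"z",F[2].round(2),"M",M.round(2),"clock",st["clock"],"open",round(st["opening"],3))
t,r=[],[]
for i in range(1,rows+1):
    p,a=path(max(s0-i*step,smin));x,y=to([*p,Z],a);t.append([round(k,1) for k in x]);r.append([round(k,3) for k in y])
print(t);print(r)
E
python3 plan.py 5 8 .4978 -.2749 -.1
```

```text
s 257.8 lat(left of rod dir) -0.55 z 1.1 yaw err deg -0.23
F along 0.26 lat 0.19 z -0.07 M [-0.06 -0.12 -0.06] clock 7.5 open 0.382
[[-5.0, -0.5, 1.1], [-10.0, -0.5, 1.1], [-15.0, -0.5, 1.1], [-20.0, -0.5, 1.1], [-25.0, -0.5, 1.1], [-30.0, -0.6, 1.1], [-35.0, -0.7, 1.1], [-40.0, -0.8, 1.1]]
[[0.002, 0.001, -0.004], [0.002, 0.001, -0.004], [0.002, 0.001, -0.004], [0.002, 0.001, -0.004], [0.002, 0.001, -0.004], [0.002, 0.001, -0.004], [0.002, 0.001, -0.004], [0.002, 0.001, -0.004]]
```

>>> {"name": "arm_command", "arguments": {"translation": [[-5,-0.5,1],[-10,-0.5,1],[-15,-0.5,1],[-20,-0.5,1],[-25,-0.5,1],[-30,-0.6,1],[-30,-0.6,1]], "dr": [[0.002,0,-0.004],[0.002,0,-0.004],[0.002,0,-0.004],[0.002,0,-0.004],[0.002,0,-0.004],[0.002,0,-0.004],[0.002,0,-0.004]], "claw": [20,20,20,20,20,20,20]}}

```text
clock: 8.2
eef_pos: [0.6509, -0.1539, 0.0826]
eef_rot: [3.141, 0.001, 1.568]
force: [1.5, -0.3, -1.7]
opening: 0.379
```

```bash
python3 plan.py 5 8 .4978 -.2749 -.1
```

```text
s 227.1 lat(left of rod dir) -0.09 z 0.16 yaw err deg -0.04
F along -0.25 lat -1.53 z -1.72 M [ 0.02 -0.09 -0.01] clock 8.2 open 0.379
[[-5.0, -0.2, 0.2], [-10.0, -0.3, 0.2], [-15.0, -0.5, 0.2], [-19.9, -0.9, 0.2], [-24.9, -1.5, 0.2], [-29.7, -2.3, 0.2], [-34.6, -3.3, 0.2], [-39.4, -4.5, 0.2]]
[[0.0, 0.001, -0.001], [0.0, 0.001, -0.001], [0.0, 0.001, 0.033], [0.0, 0.001, 0.078], [0.0, 0.001, 0.124], [0.0, 0.001, 0.169], [0.0, 0.001, 0.215], [0.0, 0.001, 0.26]]
```

>>> {"name": "arm_command", "arguments": {"translation": [[-5,-0.2,0],[-10,-0.3,0],[-15,-0.5,0],[-20,-0.9,0],[-25,-1.5,0],[-25,-1.5,0]], "dr": [[0,0,0],[0,0,0],[0,0,0.033],[0,0,0.078],[0,0,0.124],[0,0,0.124]], "claw": [20,20,20,20,20,20]}}

```text
clock: 8.8
eef_pos: [0.6493, -0.1797, 0.0826]
eef_rot: [3.141, 0.001, 1.442]
force: [0.2, -0.1, -0.5]
opening: 0.38
```

```bash
python3 plan.py 5 8 .4978 -.2749 -.1
```

```text
s 201.2 lat(left of rod dir) -0.11 z 0.24 yaw err deg 0.37
F along -0.07 lat -0.2 z -0.49 M [-0.08 -0.13  0.  ] clock 8.8 open 0.38
[[-4.9, -0.4, 0.2], [-9.9, -0.8, 0.3], [-14.8, -1.4, 0.3], [-19.7, -2.2, 0.3], [-24.5, -3.2, 0.3], [-29.3, -4.5, 0.3], [-34.0, -5.9, 0.3], [-38.7, -7.6, 0.3]]
[[0.001, 0.001, 0.052], [0.001, 0.001, 0.097], [0.001, 0.001, 0.143], [0.001, 0.001, 0.188], [0.001, 0.001, 0.234], [0.001, 0.001, 0.279], [0.001, 0.001, 0.325], [0.001, 0.001, 0.37]]
```

Free of contact; continuing round the bend.

>>> {"name": "arm_command", "arguments": {"translation": [[-5,-0.4,0],[-10,-0.8,0],[-15,-1.4,0],[-19.7,-2.2,0],[-24.5,-3.2,0],[-29.3,-4.5,0],[-34,-6,0],[-34,-6,0]], "dr": [[0,0,0.052],[0,0,0.097],[0,0,0.143],[0,0,0.188],[0,0,0.234],[0,0,0.279],[0,0,0.325],[0,0,0.325]], "claw": [20,20,20,20,20,20,20,20]}}

```text
clock: 9.6
eef_pos: [0.6387, -0.213, 0.0827]
eef_rot: [3.141, 0.001, 1.117]
force: [0.7, -0.1, -0.2]
opening: 0.379
```

```bash
python3 plan.py 5 8 .4978 -.2749 -.1
```

```text
s 165.7 lat(left of rod dir) 0.08 z 0.25 yaw err deg 0.18
F along 0.22 lat -0.72 z -0.15 M [-0.03 -0.05 -0.  ] clock 9.6 open 0.379
[[-5.0, -0.0, 0.3], [-9.9, -0.4, 0.3], [-14.8, -1.0, 0.3], [-19.7, -1.8, 0.3], [-24.6, -2.8, 0.3], [-29.4, -4.0, 0.3], [-34.1, -5.5, 0.3], [-38.8, -7.2, 0.3]]
[[0.001, 0.001, 0.049], [0.001, 0.001, 0.094], [0.001, 0.001, 0.14], [0.001, 0.001, 0.185], [0.001, 0.001, 0.231], [0.001, 0.001, 0.276], [0.001, 0.001, 0.321], [0.001, 0.001, 0.367]]
```

>>> {"name": "arm_command", "arguments": {"translation": [[-5,0,0],[-10,-0.4,0],[-14.8,-1,0],[-19.7,-1.8,0],[-24.6,-2.8,0],[-29.4,-4,0],[-34,-5.5,0],[-34,-5.5,0]], "dr": [[0,0,0.049],[0,0,0.094],[0,0,0.14],[0,0,0.185],[0,0,0.231],[0,0,0.276],[0,0,0.321],[0,0,0.321]], "claw": [20,20,20,20,20,20,20,20]}}

```text
clock: 10.4
eef_pos: [0.6187, -0.2412, 0.0826]
eef_rot: [3.141, 0.001, 0.797]
force: [-0.6, 0.0, -0.9]
opening: 0.382
```

```bash
python3 plan.py 5 8 .4978 -.2749 -.1
```

```text
s 130.6 lat(left of rod dir) 0.18 z 0.24 yaw err deg 0.12
F along -0.42 lat 0.46 z -0.94 M [-0.02 -0.02  0.02] clock 10.4 open 0.382
[[-5.0, 0.1, 0.2], [-9.9, -0.3, 0.2], [-14.8, -0.9, 0.3], [-19.7, -1.7, 0.3], [-24.6, -2.7, 0.3], [-29.4, -3.9, 0.3], [-34.1, -5.4, 0.3], [-38.8, -7.0, 0.3]]
[[0.001, 0.001, 0.048], [0.001, 0.001, 0.093], [0.001, 0.001, 0.138], [0.001, 0.001, 0.184], [0.001, 0.001, 0.229], [0.001, 0.001, 0.275], [0.001, 0.001, 0.32], [0.001, 0.001, 0.366]]
```

>>> {"name": "arm_command", "arguments": {"translation": [[-5,0,0],[-10,-0.3,0],[-14.8,-0.9,0],[-19.7,-1.7,0],[-24.6,-2.7,0],[-29.4,-3.9,0],[-34,-5.4,0],[-34,-5.4,0]], "dr": [[0,0,0.048],[0,0,0.093],[0,0,0.138],[0,0,0.184],[0,0,0.229],[0,0,0.275],[0,0,0.32],[0,0,0.32]], "claw": [20,20,20,20,20,20,20,20]}}

```text
clock: 11.2
eef_pos: [0.5908, -0.2616, 0.0826]
eef_rot: [3.141, 0.001, 0.478]
force: [0.4, -0.1, -1.5]
opening: 0.379
```

```bash
python3 plan.py 4.5 8 .4978 -.2749 -.1
```

```text
s 95.6 lat(left of rod dir) 0.27 z 0.25 yaw err deg 0.11
F along 0.33 lat -0.24 z -1.49 M [ 0.   -0.06  0.  ] clock 11.2 open 0.379
[[-4.5, 0.2, 0.3], [-8.9, -0.1, 0.3], [-13.4, -0.6, 0.3], [-17.8, -1.2, 0.3], [-22.2, -2.1, 0.3], [-26.5, -3.1, 0.3], [-30.8, -4.2, 0.3], [-35.1, -5.5, 0.3]]
[[0.001, 0.001, 0.043], [0.001, 0.001, 0.084], [0.001, 0.001, 0.125], [0.001, 0.001, 0.166], [0.001, 0.001, 0.206], [0.001, 0.001, 0.247], [0.001, 0.0, 0.288], [0.001, 0.0, 0.329]]
```

>>> {"name": "arm_command", "arguments": {"translation": [[-4.5,0,0],[-9,-0.2,0],[-13.4,-0.6,0],[-17.8,-1.2,0],[-22.2,-2.1,0],[-26.5,-3.1,0],[-30.8,-4.2,0],[-35,-5.5,0]], "dr": [[0,0,0.043],[0,0,0.084],[0,0,0.125],[0,0,0.166],[0,0,0.206],[0,0,0.247],[0,0,0.288],[0,0,0.329]], "claw": [20,20,20,20,20,20,20,20]}}

```text
clock: 12.0
eef_pos: [0.5576, -0.2725, 0.0828]
eef_rot: [3.141, -0.0, 0.15]
force: [0.0, 0.1, -0.3]
opening: 0.382
```

```bash
python3 plan.py 4 8 .4978 -.2749 -.1 30
```

```text
s 60.0 lat(left of rod dir) 0.26 z 0.38 yaw err deg -0.18
F along 0.07 lat 0.14 z -0.35 M [-0.01  0.   -0.06] clock 12.0 open 0.382
[[-3.9, 0.3, 0.4], [-7.9, 0.2, 0.4], [-11.9, -0.1, 0.4], [-15.8, -0.5, 0.4], [-19.8, -1.0, 0.4], [-23.8, -1.5, 0.4], [-27.7, -2.0, 0.4], [-29.8, -2.3, 0.4]]
[[0.001, -0.0, 0.033], [0.001, -0.0, 0.07], [0.001, -0.0, 0.106], [0.001, -0.0, 0.142], [0.001, -0.0, 0.152], [0.001, -0.0, 0.152], [0.001, -0.0, 0.152], [0.001, -0.0, 0.152]]
```

>>> {"name": "arm_command", "arguments": {"translation": [[-4,0.2,0.2],[-8,0.2,0.2],[-12,-0.1,0.2],[-16,-0.5,0.2],[-20,-1,0.2],[-24,-1.5,0.2],[-26,-1.8,0.2],[-26,-1.8,0.2]], "dr": [[0,0,0.033],[0,0,0.07],[0,0,0.106],[0,0,0.142],[0,0,0.152],[0,0,0.152],[0,0,0.152],[0,0,0.152]], "claw": [20,20,20,20,20,20,20,20]}}

```text
clock: 12.8
eef_pos: [0.5313, -0.2746, 0.0826]
eef_rot: [3.141, -0.0, -0.001]
force: [0.1, 0.1, -0.5]
opening: 0.38
```

```bash
python3 plan.py 3 8 .4978 -.2749 -.1 0
```

```text
s 33.6 lat(left of rod dir) 0.09 z 0.15 yaw err deg 0.02
F along 0.15 lat 0.11 z -0.5 M [ 0.02 -0.02 -0.01] clock 12.8 open 0.38
[[-3.0, 0.2, 0.2], [-6.0, 0.2, 0.2], [-9.0, 0.3, 0.2], [-12.0, 0.4, 0.2], [-15.0, 0.4, 0.2], [-18.0, 0.4, 0.1], [-21.0, 0.4, 0.1], [-24.0, 0.4, 0.1]]
[[0.001, -0.0, 0.0], [0.001, -0.0, 0.0], [0.001, -0.0, 0.0], [0.001, -0.0, 0.0], [0.001, -0.0, 0.0], [0.001, -0.0, 0.0], [0.001, -0.0, 0.0], [0.001, -0.0, 0.0]]
```

Still contact-free at s=33.6, just ahead of the cone. I'll feel for the rod sideways before the tight seat.

>>> {"name": "arm_command", "arguments": {"translation": [[0,0.8,0],[0,1.6,0],[0,2.2,0],[0,2.6,0],[0,3,0],[0,3,0]], "dr": [[0,0,0],[0,0,0],[0,0,0],[0,0,0],[0,0,0],[0,0,0]], "claw": [20,20,20,20,20,20]}}

```text
clock: 13.4
eef_pos: [0.5313, -0.2777, 0.0825]
eef_rot: [3.141, -0.0, -0.001]
force: [-0.1, 0.9, -0.6]
opening: 0.382
```

```bash
python3 plan.py 3 1 .4978 -.2749 -.1 0
```

```text
s 33.4 lat(left of rod dir) -2.98 z 0.14 yaw err deg 0.02
F along -0.13 lat 0.86 z -0.61 M [ 0.01 -0.03 -0.02] clock 13.4 open 0.382
[[-3.1, -2.9, 0.1]]
[[0.001, -0.0, 0.0]]
```

>>> {"name": "arm_command", "arguments": {"translation": [[0,0.3,0],[0,0.6,0],[0,0.8,0],[0,0.8,0]], "dr": [[0,0,0],[0,0,0],[0,0,0],[0,0,0]], "claw": [20,20,20,20]}}

```text
clock: 13.8
eef_pos: [0.5313, -0.2784, 0.0825]
eef_rot: [3.141, -0.0, -0.001]
force: [-0.7, 0.6, -0.6]
opening: 0.383
```

```bash
python3 plan.py 3 1 .4978 -.2749 -.1 0
```

```text
s 33.4 lat(left of rod dir) -3.71 z 0.08 yaw err deg 0.02
F along -0.67 lat 0.57 z -0.59 M [ 0.09  0.03 -0.01] clock 13.8 open 0.383
[[-3.1, -3.6, 0.1]]
[[0.001, -0.0, 0.0]]
```

>>> {"name": "arm_command", "arguments": {"translation": [[0,0.3,0],[0,0.6,0],[0,0.8,0],[0,0.8,0]], "dr": [[0,0,0],[0,0,0],[0,0,0],[0,0,0]], "claw": [20,20,20,20]}}

```text
clock: 14.2
eef_pos: [0.5313, -0.2787, 0.0824]
eef_rot: [-3.142, 0.0, -0.002]
force: [1.1, 3.1, 0.3]
opening: 0.384
```

```bash
python3 plan.py 3 1 .4978 -.2749 -.1 0
```

```text
s 33.4 lat(left of rod dir) -4.03 z 0.04 yaw err deg 0.01
F along 1.11 lat 3.15 z 0.33 M [ 0.48 -0.07  0.01] clock 14.2 open 0.384
[[-3.1, -4.0, 0.0]]
[[-0.0, 0.0, 0.0]]
```

>>> {"name": "arm_command", "arguments": {"translation": [[0,-1,0],[0,-2,0],[0,-3,0],[0,-4,0],[0,-4.8,0],[0,-5.3,0],[0,-5.7,0],[0,-5.7,0]], "dr": [[0,0,0],[0,0,0],[0,0,0],[0,0,0],[0,0,0],[0,0,0],[0,0,0],[0,0,0]], "claw": [20,20,20,20,20,20,20,20]}}

```text
clock: 15.0
eef_pos: [0.5313, -0.2733, 0.0825]
eef_rot: [3.141, -0.0, -0.001]
force: [-0.4, -1.4, 0.2]
opening: 0.381
```

```bash
python3 plan.py 3 1 .4978 -.2749 -.1 0
```

```text
s 33.6 lat(left of rod dir) 1.41 z 0.07 yaw err deg 0.03
F along -0.44 lat -1.45 z 0.19 M [-0.18  0.04  0.04] clock 15.0 open 0.381
[[-3.0, 1.5, 0.1]]
[[0.001, -0.0, 0.0]]
```

>>> {"name": "arm_command", "arguments": {"translation": [[0,1,0],[0,2,0],[0,2.9,0.8],[0,2.9,1.6],[0,2.9,2.2],[0,2.9,2.6],[0,2.9,2.9],[0,2.9,2.9]], "dr": [[0,0,0],[0,0,0],[0,0,0],[0,0,0],[0,0,0],[0,0,0],[0,0,0],[0,0,0]], "claw": [20,20,20,20,20,20,20,20]}}

```text
clock: 15.8
eef_pos: [0.5313, -0.2761, 0.0795]
eef_rot: [3.141, 0.0, -0.001]
force: [0.3, 0.3, -0.3]
opening: 0.38
```

```bash
python3 plan.py 3 1 .4983 -.2767 .3 0
```

```text
s 33.0 lat(left of rod dir) 0.13 z -2.85 yaw err deg -0.37
F along 0.32 lat 0.31 z -0.3 M [ 0.05 -0.02  0.02] clock 15.8 open 0.38
[[-3.0, 0.2, -2.9]]
[[0.0, 0.0, -0.006]]
```

>>> {"name": "arm_command", "arguments": {"translation": [[0,0,0.4],[0,0,0.8],[0,0,1.2],[0,0,1.2]], "dr": [[0,0,0],[0,0,0],[0,0,0],[0,0,0]], "claw": [20,20,20,20]}}

```text
clock: 16.2
eef_pos: [0.5314, -0.2762, 0.0794]
eef_rot: [3.141, -0.0, -0.001]
force: [-2.7, 2.3, 5.5]
opening: 0.379
```

```bash
python3 plan.py 3 1 .4983 -.2767 .3 0
```

```text
s 33.1 lat(left of rod dir) 0.05 z -3.03 yaw err deg -0.37
F along -2.67 lat 2.28 z 5.5 M [0.22 0.43 0.01] clock 16.2 open 0.379
[[-3.0, 0.1, -3.0]]
[[0.001, -0.0, -0.006]]
```

Vertical contact comes exactly 3 mm below nominal, so the height is right. I'll recentre and creep onto the cone.

>>> {"name": "arm_command", "arguments": {"translation": [[0,0.1,-1.5],[0,0.1,-3],[0,0.1,-3],[-3,0.1,-3],[-6,0.1,-3],[-9,0.1,-3],[-11,0.1,-3],[-11,0.1,-3]], "dr": [[0,0,0],[0,0,-0.003],[0,0,-0.006],[0,0,-0.006],[0,0,-0.006],[0,0,-0.006],[0,0,-0.006],[0,0,-0.006]], "claw": [20,20,20,20,20,20,20,20]}}

```text
clock: 17.0
eef_pos: [0.5199, -0.2763, 0.0822]
eef_rot: [3.141, 0.0, 0.005]
force: [-0.0, -1.2, -0.5]
opening: 0.382
```

```bash
python3 plan.py 2 8 .4983 -.2767 .3 0
```

```text
s 21.7 lat(left of rod dir) 0.33 z -0.16 yaw err deg -0.04
F along -0.03 lat -1.23 z -0.49 M [ 0.01 -0.02 -0.03] clock 17.0 open 0.382
[[-2.0, 0.3, -0.2], [-4.0, 0.3, -0.2], [-6.0, 0.3, -0.2], [-8.0, 0.3, -0.2], [-10.0, 0.3, -0.2], [-12.0, 0.3, -0.2], [-14.0, 0.3, -0.2], [-16.0, 0.3, -0.2]]
[[0.0, 0.0, -0.001], [0.0, 0.0, -0.001], [0.0, 0.0, -0.001], [0.0, 0.0, -0.001], [0.0, 0.0, -0.001], [0.0, 0.0, -0.001], [0.0, 0.0, -0.001], [0.0, 0.0, -0.001]]
```

>>> {"name": "arm_command", "arguments": {"translation": [[-1,0.2,-0.2],[-2,0.3,-0.2],[-3,0.3,-0.2],[-4,0.3,-0.2],[-5,0.3,-0.2],[-6,0.3,-0.2],[-6,0.3,-0.2]], "dr": [[0,0,0],[0,0,0],[0,0,0],[0,0,0],[0,0,0],[0,0,0],[0,0,0]], "claw": [20,20,20,20,20,20,20]}}

```text
clock: 17.7
eef_pos: [0.5138, -0.2765, 0.0824]
eef_rot: [3.141, 0.0, 0.004]
force: [0.1, 0.1, -0.9]
opening: 0.38
```

```bash
python3 plan.py 2 8 .4983 -.2767 .3 0
```

```text
s 15.5 lat(left of rod dir) 0.08 z -0.01 yaw err deg -0.05
F along 0.1 lat 0.09 z -0.92 M [ 0.01 -0.02 -0.06] clock 17.7 open 0.38
[[-2.0, 0.1, -0.0], [-4.0, 0.1, -0.0], [-6.0, 0.1, -0.0], [-8.0, 0.1, -0.0], [-10.0, 0.1, -0.0], [-12.0, 0.1, -0.0], [-14.0, 0.1, -0.0], [-15.5, 0.1, -0.0]]
[[0.0, 0.0, -0.001], [0.0, 0.0, -0.001], [0.0, 0.0, -0.001], [0.0, 0.0, -0.001], [0.0, 0.0, -0.001], [0.0, 0.0, -0.001], [0.0, 0.0, -0.001], [0.0, 0.0, -0.001]]
```

Front end is on the seat (x≈-5.5) without force. Continuing.

>>> {"name": "arm_command", "arguments": {"translation": [[-1.5,0,0],[-3,0,0],[-4.5,0.1,0],[-6,0.1,0],[-7.5,0.1,0],[-9,0.1,0],[-9,0.1,0]], "dr": [[0,0,0],[0,0,0],[0,0,0],[0,0,0],[0,0,0],[0,0,0],[0,0,0]], "claw": [20,20,20,20,20,20,20]}}

```text
clock: 18.4
eef_pos: [0.5046, -0.2767, 0.0824]
eef_rot: [3.141, 0.0, 0.004]
force: [0.7, -0.2, 0.0]
opening: 0.387
```

```bash
python3 plan.py 1 8 .4983 -.2767 .3 -3
```

```text
s 6.3 lat(left of rod dir) 0.01 z -0.01 yaw err deg -0.05
F along 0.71 lat -0.22 z 0.05 M [ 0.05 -0.06 -0.02] clock 18.4 open 0.387
[[-1.0, 0.0, -0.0], [-2.0, 0.0, -0.0], [-3.0, 0.0, -0.0], [-4.0, 0.0, -0.0], [-5.0, 0.0, -0.0], [-6.0, 0.0, -0.0], [-7.0, 0.0, -0.0], [-8.0, 0.0, -0.0]]
[[0.0, 0.0, -0.001], [0.0, 0.0, -0.001], [0.0, 0.0, -0.001], [0.0, 0.0, -0.001], [0.0, 0.0, -0.001], [0.0, 0.0, -0.001], [0.0, 0.0, -0.001], [0.0, 0.0, -0.001]]
```

>>> {"name": "arm_command", "arguments": {"translation": [[-1,0,0],[-2,0,0],[-3,0,0],[-4,0,0],[-4.5,0,0],[-4.5,0,0]], "dr": [[0,0,0],[0,0,0],[0,0,0],[0,0,0],[0,0,0],[0,0,0]], "claw": [20,20,20,20,20,20]}}

```text
clock: 19.0
eef_pos: [0.5008, -0.2766, 0.0825]
eef_rot: [3.141, -0.001, 0.004]
force: [4.0, 0.6, -2.7]
opening: 0.38
```

```bash
python3 plan.py 1 1 .4983 -.2767 .3 -3
```

```text
s 2.5 lat(left of rod dir) 0.04 z 0.1 yaw err deg -0.06
F along 4.01 lat 0.62 z -2.66 M [ 0.14 -0.61  0.02] clock 19.0 open 0.38
[[-1.0, 0.0, 0.1]]
[[0.001, -0.001, -0.001]]
```

Firm contact at x≈0.5008, which fits the collar. Raising the force by steps.

>>> {"name": "arm_command", "arguments": {"translation": [[-1,0,0],[-1.3,0,0],[-1.3,0,0]], "dr": [[0,0,0],[0,0,0],[0,0,0]], "claw": [20,20,20]}}

```text
clock: 19.3
eef_pos: [0.5008, -0.2767, 0.0826]
eef_rot: [3.141, -0.004, 0.004]
force: [6.2, 0.5, -4.1]
opening: 0.377
```

```bash
python3 plan.py 1 1 .4983 -.2767 .3 -3; python3 - <<'E'
from h import *
ims=[]
for n,(x0,y0) in dict(wrist=(170,180),scene=(70,110)).items():
    f=grab(n);ims.append(cv2.resize(f["frame"][y0:y0+120,x0:x0+120,::-1],(400,400),interpolation=cv2.INTER_CUBIC))
cv2.imwrite("pics/home.png",np.hstack(ims))
E
```

```text
s 2.5 lat(left of rod dir) 0.03 z 0.19 yaw err deg -0.07
F along 6.2 lat 0.52 z -4.05 M [ 0.15 -1.02  0.09] clock 19.3 open 0.377
[[-1.0, 0.0, 0.2]]
[[0.001, -0.004, -0.001]]
```

View pics/home.png

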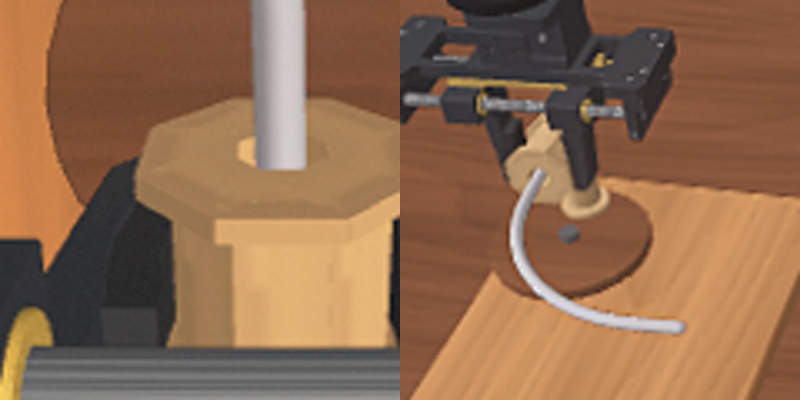

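The bobbin stands close to the collar, but the vertical force is odd (-4 N). I'll back off slightly, correct height and pitch, and see whether it stops at the same place.

>>> {"name": "arm_command", "arguments": {"translation": [[1,0,0.4],[2,0,0.6],[2,0,0.6],[1,0,0.6],[0,0,0.6],[-0.7,0,0.6],[-0.7,0,0.6]], "dr": [[0,-0.004,0],[0,-0.004,0],[0,-0.004,0],[0,-0.004,0],[0,-0.004,0],[0,-0.004,0],[0,-0.004,0]], "claw": [20,20,20,20,20,20,20]}}

```text
clock: 20.1
eef_pos: [0.5008, -0.2767, 0.0821]
eef_rot: [3.141, -0.002, 0.004]
force: [3.2, 0.6, -2.9]
opening: 0.38
```

```bash
python3 plan.py 1 1 .4983 -.2767 .3 -3; python3 - <<'E'
from h import *
import pickle
fs=pickle.load(open("a.pkl","rb"))
for n in fs:
    X=cloud(fs[n]).reshape(-1,3)
    c=np.cos(np.radians(.3));l=(X-[.4983,-.2767,0])*1000
    m=(l[:,2]>106)&(l[:,2]<135)&(abs(l[:,0]+30)<45)&(abs(l[:,1])<22);q=l[m];print(n,len(q),np.percentile(q[:,0],[0,5,50,95,100]).round(1),q[:,2].max())
    q=q[(q[:,0]>-30)];print(np.c_[q].round(1)[:12].tolist())
# turntable circle
E
```

```text
s 2.6 lat(left of rod dir) -0.0 z -0.3 yaw err deg -0.07
F along 3.22 lat 0.58 z -2.91 M [ 0.11 -0.66  0.04] clock 20.1 open 0.38
[[-1.0, 0.0, -0.3]]
[[0.001, -0.002, -0.001]]
top 164 [-47.5 -44.8 -30.1 -16.1  -0.9] 118.40681591538483
[[-0.9, 1.3, 107.3], [-0.9, -1.2, 106.5], [-3.1, 3.5, 107.4], [-5.2, -1.3, 106.2], [-7.4, 3.2, 106.7], [-7.2, -3.4, 106.7], [-11.5, -1.1, 107.2], [-15.8, 3.3, 107.6], [-15.8, 1.1, 107.7], [-17.9, -1.1, 107.8], [-20.3, 13.9, 106.9], [-20.0, 13.2, 111.3]]
scene 97 [-43.8 -41.5 -23.5 -18.2  -4.3] 116.72523836285487
[[-28.1, -7.4, 114.5], [-29.5, -5.7, 113.6], [-27.1, -1.9, 115.5], [-25.8, 1.3, 116.7], [-27.6, 2.8, 115.6], [-23.5, -8.0, 114.8], [-21.7, -4.6, 116.4], [-23.2, -2.9, 115.4], [-23.5, -0.6, 115.4], [-24.8, 1.3, 114.7], [-26.1, 3.0, 113.8], [-22.7, 7.3, 116.6]]
```

Same stop (x=0.5008) with a different height, so it is the collar face. Pressing with 10 N.

>>> {"name": "arm_command", "arguments": {"translation": [[-1.2,0,0],[-1.8,0,0],[-2.1,0,0],[-2.1,0,0]], "dr": [[0,0,0],[0,0,0],[0,0,0],[0,0,0]], "claw": [20,20,20,20], "newtons": 30}}

```text
clock: 20.5
eef_pos: [0.5008, -0.2767, 0.0822]
eef_rot: [3.14, -0.006, 0.004]
force: [9.0, 1.2, -6.9]
opening: 0.382
```

>>> {"name": "arm_command", "arguments": {"translation": [[-2.3,0,0.4],[-2.3,0,0.4],[-2.3,0,0.4],[-2.3,0,0.4],[-2.3,0,0.4],[-2.3,0,0.4],[-2.3,0,0.4]], "dr": [[0,0,0],[0,0,0],[0,0,0],[0,0,0],[0,0,0],[0,0,0],[0,0,0]], "claw": [20,20,20,20,20,20,20]}}

```text
clock: 21.2
eef_pos: [0.5009, -0.2768, 0.0822]
eef_rot: [3.139, -0.011, 0.003]
force: [9.4, 1.3, -5.5]
opening: 0.381
```

>>> {"name": "arm_command", "arguments": {"translation": [[-2.6,0,0.4],[-2.6,0,0.4],[-2.6,0,0.4],[-2.6,0,0.4],[-2.6,0,0.4],[-2.6,0,0.4],[-2.6,0,0.4]], "dr": [[0,0,0],[0,0,0],[0,0,0],[0,0,0],[0,0,0],[0,0,0],[0,0,0]], "claw": [20,20,20,20,20,20,20]}}

```text
clock: 21.9
eef_pos: [0.5011, -0.2768, 0.0823]
eef_rot: [3.138, -0.016, 0.003]
force: [10.8, 1.9, -6.1]
opening: 0.38
```

>>> {"name": "arm_command", "arguments": {"translation": [[-1.2,0,0.2],[-0.6,0,0.1],[-0.5,0,0.1],[-0.5,0,0.1]], "dr": [[0,-0.008,0],[0,-0.016,0],[0,-0.016,0],[0,-0.016,0]], "claw": [20,20,20,20]}}

```text
clock: 22.3
eef_pos: [0.5008, -0.2768, 0.0823]
eef_rot: [3.138, -0.001, 0.003]
force: [3.8, 0.8, -1.5]
opening: 0.381
```

Nearly unloaded, still lightly against the collar. Letting go.

>>> {"name": "arm_command", "arguments": {"translation": [[0,0,0],[0,0,0],[0,0,0],[0,0,0],[0,0,0],[0,0,0],[0,0,0],[0,0,0]], "dr": [[0,0,0],[0,0,0],[0,0,0],[0,0,0],[0,0,0],[0,0,0],[0,0,0],[0,0,0]], "claw": [42,46,50,55,60,62,62,62]}}

```text
clock: 23.1
eef_pos: [0.5008, -0.2768, 0.0823]
eef_rot: [3.138, -0.001, 0.003]
force: [-0.0, -0.6, -0.3]
opening: 0.618
```

```bash
python3 - <<'E'
from h import *
f=grab("wrist");save(f,"rel.png");T=tool();X=cloud(f);X=(X-T[:3,3])@T[:3,:3]*1000
q=X[180:330,170:330].reshape(-1,3);q=q[(q[:,2]>-45)&(q[:,2]<5)&(abs(q[:,1])<25)&(q[:,0]>12)&(q[:,0]<27)]
print(np.median(q,0),np.percentile(q[:,0],[50,90]),arm.get_state()["force"])
E
```

```text
[ 19.86619154  -0.82234678 -24.69139196] [19.86619154 20.46631414] [ 0.02835209 -0.63590133 -0.1338913 ]
```

View pics/rel.png

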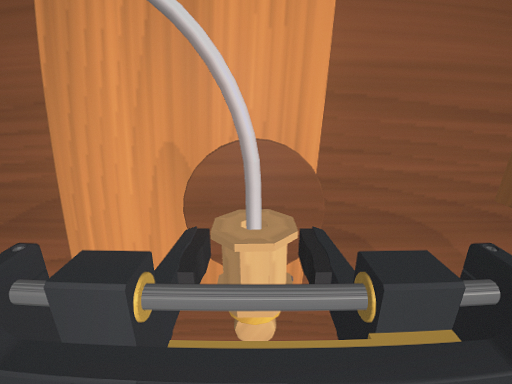

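Released. The bobbin sits on the seat with the brass collar right behind it at (255,318), and the force is zero. Retreating straight up.

>>> {"name": "arm_command", "arguments": {"translation": [[0,0,-8],[0,0,-20],[0,0,-40],[0,0,-70],[0,0,-110],[0,0,-150],[0,0,-180],[0,0,-180]], "dr": [[0,0,0],[0,0,0],[0,0,0],[0,0,0],[0,0,0],[0,0,0],[0,0,0],[0,0,0]], "claw": [62,62,62,62,62,62,62,62]}}

```text
clock: 23.95
eef_pos: [0.5037, -0.278, 0.27]
eef_rot: [3.132, -0.011, 0.003]
force: [-0.4, 1.0, 0.7]
opening: 0.621
```

```bash
python3 - <<'E'
from h import *
print(to([.36,-.1,.35],0))
E
```

```text
([-142.2, -177.6, -83.3], [0.0096, -0.0111, 0.0032])
```

>>> {"name": "arm_command", "arguments": {"translation": [[-200,270,-30],[-200,270,-30],[-200,270,-30],[-200,270,-30],[-200,270,-30],[-200,270,-30],[-200,270,-30],[-200,270,-30]], "dr": [[0,0,0],[0,0,0],[0,0,0],[0,0,0],[0,0,0],[0,0,0],[0,0,0],[0,0,0]], "claw": [62,62,62,62,62,62,62,62]}}

```text
clock: 24.75
eef_pos: [0.3009, -0.5517, 0.3002]
eef_rot: [3.131, -0.01, -0.002]
force: [0.5, 0.6, 0.1]
opening: 0.62
```

```bash
python3 - <<'E'
from h import *
import pickle
fs=pickle.load(open("a.pkl","rb"));ims=[]
for n,(x0,y0,w) in dict(top=(350,180,80),scene=(80,120,80)).items():
    f=grab(n);ims.append(cv2.resize(f["frame"][y0:y0+w,x0:x0+w,::-1],(400,400),interpolation=cv2.INTER_CUBIC))
    X=cloud(f).reshape(-1,3);l=(X-[.4983,-.2767,0])*1000
    q=l[(l[:,2]>112)&(l[:,2]<128)&(abs(l[:,1])<24)&(l[:,0]>-32)&(l[:,0]<40)];print(n,len(q),np.percentile(q[:,0],[1,50,99]).round(1),np.percentile(q[:,1],[1,99]).round(1),q[:,2].max().round(1))
    if n=="top":
        X2=cloud(f);X1=cloud(fs[n])
        d=abs(f["range_z"]-fs[n]["range_z"])[90:260,90:250];print("top-view changed px in table area",(d>.01).sum(),np.argwhere(d>.01).mean(0)+[90,90])
cv2.imwrite("pics/fin.png",np.hstack(ims));print(arm.get_state()["eef_pos"])
E
```

```text
top 279 [-30.3  -4.8  20.9] [-15.4  15.3] 123.4
top-view changed px in table area 552 [181.39855072 181.39673913]
scene 160 [-30.9  -0.3  24.9] [-15.8  15.2] 122.5
[ 0.30340783 -0.54837981  0.29960085]
```

View pics/fin.png

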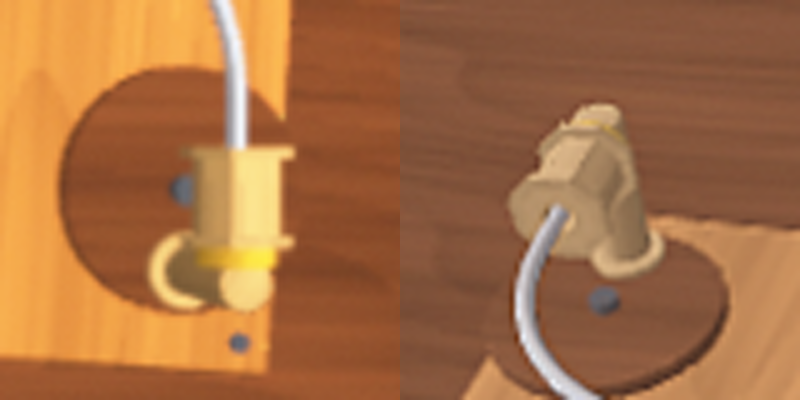

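The bobbin stands flush against the collar in both views. Handing in.

```bash
python3 -c "
from h import *
print(arm.close_job())"
```

```text
the job is handed in; nothing more can be done
None
```

The bobbin is home on the rod, flush against the brass collar, and the job was handed in at about 25 s.

- **Finding the rod:** From the camera depth images the rod stood at about 0.3° in world terms, roughly 3° off the board's own axis. Before the seat I felt for it sideways and from above, which moved my estimate about 1.8 mm sideways and confirmed the height.
- **Threading and sliding:** The bobbin went over the free end, round the bend and over the cone and seat, with readings of about 2 N or less. The deliberate touches to find the rod reached about 6 N.
- **At the collar:** It stopped at the same point (x = 0.5008 m) on two separate tries at slightly different heights. I pressed at 9–11 N for over half a second, then eased off to about 4 N, opened the fingers and backed straight up.

**Last checks:** Both final camera views show the bobbin touching the collar with no visible gap. The depth change over the table centred on where the bobbin had lain, so the cup, big spool and needle case look undisturbed, though I did not check each one separately.

**What disagreed:**
- The stop came about 2 mm before my camera estimate of the home point. That is within the calibration error plus a small slip in the grip.
- While pressing, the arm also showed up to 7 N vertically, with its tool tilting about 1°. It was gone once the bobbin was released.

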